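# Click the charged battery onto the light pad

### The job

The light pad under the dish needs its charged battery. Lift the battery out of the charging cradle, whose walls leave only its ends free to grip, stand it underside down on the bare table and let go so that you can take it again by its sides, then slide it, contact end first, along the light pad's rail until it is fully home against the housing, both spring catches have snapped into its side grooves, and you have let go. Leave the dish, the jar and the eraser where they are.

Things in the scene. Friction and masses are not known exactly. Their poses are not given: they have to be found in the camera images.
- battery: black battery pack, 62 long (x) x 46 wide (y) x 48 mm high, 250 g, standing in the cradle. Origin: centre of its underside; +x to its contact end (two brass contacts), z up. Underside: T-shaped channel along x, closed at the -x end: slot 20 mm wide through lips 5 mm thick, cavity above it 34 mm wide, 5 to 12 mm up. Grooves for the catches low on both sides, 20 mm towards the contact end
- contact_end (a point): on the battery: middle of the lower edge of its contact end face, 31 mm along +x from its origin
- cradle: grey fixed charging cradle: floor 76 (x) x 80 (y) mm, 8 mm thick; two walls along x, 52 mm long, 53 mm high, inner faces 49 mm apart, hide the battery's sides up to 3 mm under its top; open at both ends, where the battery stands 5 mm past the walls. Origin: centre of its underside, on the table. Battery +x = cradle +x at the start
- light_pad: white fixed light pad with battery shoe. Origin: on the table, under the middle of a battery that is home. Along +x, mm: deck 10 high, 72 wide from -66; T-rail -24 to 31; housing 31 to 60, 88 wide, 60 high, its front face is the end stop; pad 60 to 160, 120 wide, 18 high, bearing the dish. Cheeks 27 high beside the rail from x = 12, 51 mm apart. The battery slides to +x on the deck
- home (a point): where the battery's origin is when it is fully home: on the light pad's deck, 10 mm above the table; x along the rail towards the stop
- rail_tip (a point): round free tip of the aluminium T-rail, top face, centre line: 24 mm before home, 20.5 mm above the table. Rail stem 17 mm wide, head 31 mm wide and 6.5 to 10.5 mm above the deck: 1.5 mm of clearance each way to the battery's channel
- catch_left (a joint): sprung smooth steel roller catch in the left (+y) cheek, 20 mm past home along x, stands 3 mm into the battery's path: 0 = out (free, or snapped into the battery's groove), about 0.003 m = pushed back by the battery's side. Both together take roughly 8 to 15 N of push
- catch_right (a joint): the same in the right (-y) cheek
- dish: clear petri dish with samples, 92 mm across, 14 mm high, standing loose on the light pad; leave alone. Origin: centre of its underside
- jar: glass sample jar with green lid, 90 mm across, 69 mm high, stands on the other side of the light pad from the cradle; leave alone. Origin: centre of its underside
- eraser: pencil eraser, 20x42x13 mm; leave alone. Origin: centre of its underside

How it is judged:
On the way:
1. the battery stands upright on the bare table, let go, clear of the cradle (height (world z) of battery below 0.004 m and angle between battery's own z axis and vertical below 0.08 rad and horizontal distance between battery and cradle above 0.06 m and contact force between the fingers and battery below 0.05 N and linear speed of battery below 0.02 m/s), for 0.2 s.
At the end, for the whole second after the job is handed in: The battery sits on the rail, contact end first, within 2.5 mm short of fully home and 3 mm sideways and in height, straight within 0.06 rad, at rest, with both catches snapped back out (each reads under 1.2 mm) into its grooves (x of battery in the frame of home between -0.0025 and 0.003 m and y of battery in the frame of home between -0.003 and 0.003 m and z of battery in the frame of home between -0.003 and 0.003 m and x of contact_end in the frame of home above 0.02 m and angle between the z axis of battery and the z axis of light_pad, either way round below 0.06 rad and angle between the x axis of battery and the x axis of light_pad, either way round below 0.06 rad and value of joint each of catch_left, catch_right below 0.0012 m and linear speed of battery below 0.01 m/s); the robot touches nothing.
It fails at once if the dish is moved by more than 2 cm (distance of dish from where it was at the start of the episode above 0.02 m).
It fails at once if the jar is moved by more than 2 cm (distance of jar from where it was at the start of the episode above 0.02 m).
It fails at once if the eraser is moved by more than 2 cm (distance of eraser from where it was at the start of the episode above 0.02 m).
It also fails if it takes over 58 s, if anything falls off the work surface, if the arm or the gripper's body presses on something with over 40 N, if the wrist force passes 120 N, or if a joint passes its speed limit or range.

### The arm

A 6-joint arm with a two-finger parallel gripper is mounted at the origin on a cart in front of the work surface, level with it; the furniture and walls round the work are solid. World frame = base frame: x ahead of the robot, y to its left, z up, the work surface at z = 0. Lengths are in m, angles in rad, forces in N, time in s.
With the tool pointing down it reaches from about 0.325 to 0.875 m from the base axis. Payload 4.4 kg.
Tool frame: the origin (TCP) lies at the very end of the fingers, on their centre line; the grasp point (between the pads) lies 19 mm behind it; z points along the fingers, y is the line along which they close (so a half turn about z gives the same grasp; the last joint's range is limited). The gripper opens to 85 mm and grips with 20 to 120 N. Pads are 22 mm wide; open, the fingers measure 114 mm over their backs; the gripper's body (76 mm by 85 mm) begins 54 mm behind the grasp point. The pads swing forward as they close: fully open they stand 13 mm farther back than shut.
Start: joints at [1.097, 0.207, 1.542, -0, 1.393, -0.15], TCP at [0.182, 0.545, 0.211] pointing down, gripper open.
Joint ranges: [-2.73, 2.73], [-0.86, 2.22], [0.23, 2.46], [-1.11, 4.25], [0.08, 2.63], [-2.82, 2.82]. Speed limits (rad/s): [2.79, 2.79, 3.14, 3.14, 3.14, 3.14].

### API

Orientations are given as a rotation vector (axis times angle).
In Python, from plant import ctrl gives the robot as it stands.
- The arm moves only by the tool apply_moves, never from a script. Its argument "deltas" is a list of rows, each an object of numbers: "dx", "dy", "dz": the shift along the tool's x, y, z in m; "spin": the turn about the tool's z in rad. In form: [{"dx": .., "dy": .., "dz": .., "spin": ..}, ...]. A call has 1 to 8 rows; each row is the pose to reach, as a shift and turn from the pose commanded when the call began, along the tool's axes at that moment; what a row does not reach only later rows make up. A row lasts 1/10 s, in which the tool goes at most 50 mm and 8.59 degrees, less where a joint would pass 70% of its speed; a pose out of reach is approached as far as the arm can. A call with a gripper value outside its range is refused whole. "jaw" is the opening, from 0 (shut) to 1 (fully open), set as the call begins (left out, the last holds). The fingers move at their own pace and stop on an object; "newtons" is the grip in N (left out, the last holds). Time passes only in rows, so rows that repeat a pose let the fingers close. It gives the time, the measured TCP pose, the force, the opening and the grip force at its end, in the units of the state.
- ctrl.get_state(): the state, without advancing time (a new reading comes with each control period).
- ctrl.get_image(name): name is "scene" or "top" or "wrist"; returns a dict with "image" (400x640x3 uint8, blue, green, red), "depth" (400x640 float32, m along the optical axis (not along the pixel's ray), 0 where there is no reading), "fx", "fy", "cx", "cy" (pixels), "R" (3x3) and "t" (3): a world point X has camera coordinates R X + t. Camera axes: x right, y down, z forward; pixel columns grow to the right and rows downward; lengths in m; the calibration is good to about 2 mm. A picture is of the moment at which its call begins.
- ctrl.job_done(): hands the job in; it is judged then, once.
The state is a dict: "t": time; "joints": joint angles; "joint_velocities": joint speeds; "joint_torque": joint torques, N m; "position": TCP position; "tool_rot": TCP orientation; "force": force on the tool from outside, world axes, zero at the start; "moment": the same for the moment, N m; "width": finger opening in m; "finger_force": force on a finger pad.
Only numpy, scipy, OpenCV 4.12 (cv2) and the standard library are available. Lean on these libraries where they do the work, as an engineer would, in place of code of your own. Each camera call takes 0.05 s, during which the arm holds its last target. There are 200 camera calls.

## Working session

There is one attempt and no reset: what is moved stays moved. The work goes in short steps, Python scripts to look and compute and a tool call to move; the robot and the scene stay as the last step left them, time stands still between calls to the robot, and variables do not carry over. Pictures are saved under pics/ and viewed, at most 12 in all, crops included, and the job is handed in when it is done.

Besides the shell and the picture viewer there is one more tool, called after ">>>" as name(argument=value, ...), one argument or row to a line, values as JSON. apply_moves: Moves the arm, as the interface text tells. Its arguments: {"type":"object","properties":{"deltas":{"type":"array","items":{"type":"object","properties":{"dx":{"type":"number"},"dy":{"type":"number"},"dz":{"type":"number"},"spin":{"type":"number"}}}},"jaw":{"type":"number"},"newtons":{"type":"number"}},"required":["deltas"]}

```bash
mkdir -p pics; cat > h.py <<'E'
import numpy as np, cv2
from plant import ctrl
def grab(n,f=None):
    d=ctrl.get_image(n)
    np.savez('pics/%s.npz'%(f or n),**d)
    if f: cv2.imwrite('pics/%s.png'%f,d['image'])
    return d
def load(f): return dict(np.load('pics/%s.npz'%f))
def ray(d,u,v,z):
    R,t=d['R'],d['t']; c=-R.T@t
    r=R.T@np.array([(u-d['cx'])/d['fx'],(v-d['cy'])/d['fy'],1.]); return c+r*(z-c[2])/r[2]
def dep(d,u,v):
    Z=float(np.median(d['depth'][v-1:v+2,u-1:u+2])); 
    return d['R'].T@(np.array([(u-d['cx'])/d['fx']*Z,(v-d['cy'])/d['fy']*Z,Z])-d['t'])
def cloud(d):
    v,u=np.mgrid[:400,:640]; Z=d['depth']
    P=np.stack([(u-d['cx'])/d['fx']*Z,(v-d['cy'])/d['fy']*Z,Z],-1)
    P=(P-d['t'])@d['R']; P[Z<=0]=np.nan; return P
E
python3 - <<'E'
from h import *
for n in('top','scene'):
    d=grab(n,n); print(n,-d['R'].T@d['t'],d['fx'])
print(ctrl.get_state())
E
```

```text
top [ 0.37901656 -0.02353811  1.45217481] 454.1808486670585
scene [ 0.10576827 -0.57589233  0.82633161] 431.08224847412527
{'t': 0.1, 'joints': array([ 1.09747813e+00,  2.07399112e-01,  1.54280694e+00,  1.64039232e-05,
        1.39351202e+00, -1.50482254e-01]), 'joint_velocities': array([ 0.00138708, -0.00059253, -0.00362812, -0.00054279,  0.00196073,
       -0.00060005]), 'joint_torque': array([-6.78645374e-04, -3.84092617e+01, -2.92548662e+01, -1.76973340e-04,
        4.83198470e-03, -1.38970768e-05]), 'position': array([0.18208312, 0.54464124, 0.20950737]), 'tool_rot': array([-0.50480716, -3.10009193,  0.00316907]), 'force': array([-0.25500192, -0.16287575,  0.71032419]), 'moment': array([-0.00509914, -0.01632846,  0.00574791]), 'finger_force': 0.0, 'width': 0.08542186693870318}
```

View pics/top.png

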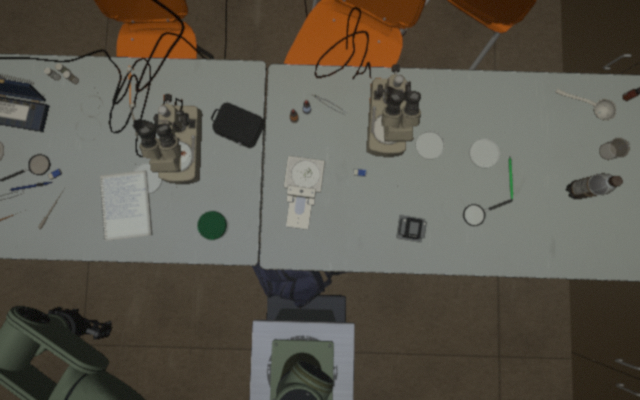

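View pics/scene.png

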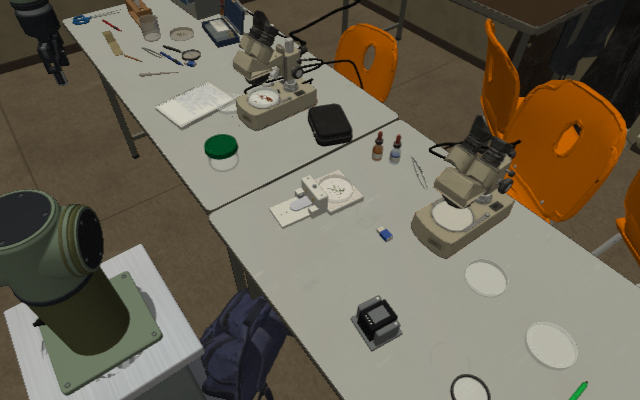

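The top view shows the light pad (housing near (300,190), deck end near (297,228)), the cradle and battery at (411,228), the jar at (212,225) and the eraser at (360,172). The scene view shows the cradle at (377,320) and the light pad at (315,195).

```bash
python3 - <<'E'
from h import *
t=load('top');s=load('scene')
a=cv2.resize(t['image'][150:235,270:330],None,fx=6,fy=6,interpolation=3)[:300*2,:]
a=cv2.resize(t['image'][145:240,270:330],(330,522))
b=cv2.resize(t['image'][208:248,390:432],(273,260))
c=cv2.resize(s['image'][285:355,340:412],(268,260))
cv2.imwrite('pics/c1.png',np.hstack([a,np.vstack([b,np.pad(c,((0,2),(0,5),(0,0)))])]))
P=cloud(t)
for n,(u,v) in dict(bat=(411,228),deck=(297,224),house=(300,198),dish=(304,172),eraser=(360,172)).items(): print(n,P[v,u].round(4))
# battery/cradle region tall pts
m=(P[...,2]>.04)&(P[...,2]<.09)
for n,(u0,u1,v0,v1) in dict(crad=(390,435,208,248),house=(275,330,180,225)).items():
    mm=np.zeros_like(m);mm[v0:v1,u0:u1]=m[v0:v1,u0:u1]
    q=P[mm];print(n,len(q),q[:,2].max(),np.median(q[:,2]),cv2.minAreaRect(q[:,:2].astype(np.float32)*1000))
E
```

```text
bat [ 0.4514 -0.3221  0.056 ]
deck [0.4563 0.03   0.0111]
house [0.5387 0.0228 0.0191]
dish [0.6228 0.0127 0.0175]
eraser [ 0.6285 -0.1667  0.0139]
crad 473 0.06524007729464554 0.05360473863937717 ((451.5152587890625, -328.6204528808594), (75.95406341552734, 62.28908157348633), 81.72395324707031)
house 278 0.06828082076988248 0.058671430111490855 ((554.5684204101562, 19.67963981628418), (87.97630310058594, 29.15092658996582), 84.16663360595703)
```

View pics/c1.png

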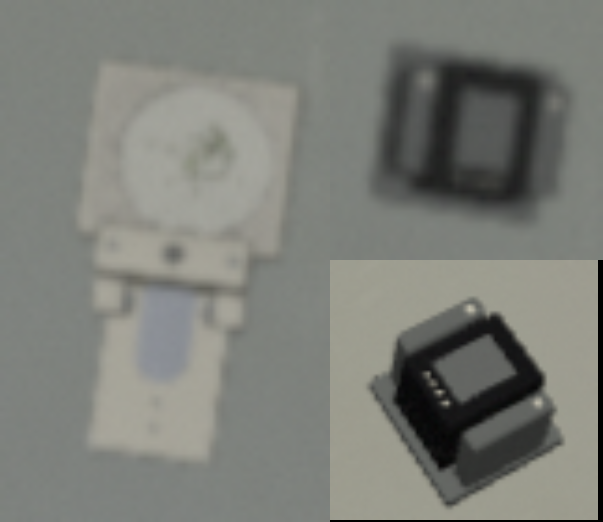

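The crops show the light pad rail running roughly along +x, yawed about -6°. The battery has white LED dots on its top edge nearer the robot, but no brass contacts are visible yet. I'm moving on, with a wrist look over the light pad on the way.

```bash
cat >> h.py <<'E'
from scipy.spatial.transform import Rotation as Ro
def go(x,y,z,yaw):
    """shift/turn in tool axes; yaw = world heading of tool y"""
    s=ctrl.get_state(); R=Ro.from_rotvec(s['tool_rot']).as_matrix()
    d=R.T@(np.array([x,y,z])-s['position'])
    c=np.arctan2(R[1,1],R[0,1]); sp=-((yaw-c+np.pi)%(2*np.pi)-np.pi)
    print('d',d.round(4),'spin',round(sp,4),'t',s['t'].__round__(2),'pos',s['position'].round(4),'yaw',round(c,4),'q6',s['joints'][5].round(3),'tilt',np.degrees(np.arccos(-R[2,2])).round(2))
E
python3 -c "
from h import *
go(.40,.06,.30,-.1)"
```

```text
d [-0.3604 -0.3907 -0.0898] spin 1.348 t 0.1 pos [0.1821 0.5446 0.2095] yaw 1.248 q6 -0.15 tilt 0.12
```

>>> apply_moves(
  deltas=[
    {"dx": -0.36, "dy": -0.39, "dz": -0.09, "spin": 1.35},
    {"dx": -0.36, "dy": -0.39, "dz": -0.09, "spin": 1.35},
    {"dx": -0.36, "dy": -0.39, "dz": -0.09, "spin": 1.35},
    {"dx": -0.36, "dy": -0.39, "dz": -0.09, "spin": 1.35},
    {"dx": -0.36, "dy": -0.39, "dz": -0.09, "spin": 1.35},
    {"dx": -0.36, "dy": -0.39, "dz": -0.09, "spin": 1.35},
    {"dx": -0.36, "dy": -0.39, "dz": -0.09, "spin": 1.35},
    {"dx": -0.36, "dy": -0.39, "dz": -0.09, "spin": 1.35},
  ],
)

```text
t: 0.9
position: [0.3441, 0.1838, 0.2775]
tool_rot: [2.174, 2.268, 0.0]
force: [1.9, 0.9, 0.4]
width: 0.0856
finger_force: 0.0
```

```bash
python3 -c "
from h import *
go(.40,.06,.30,-.1)"
```

```text
d [-0.126   0.0506 -0.0225] spin 0.1423 t 0.9 pos [0.3441 0.1838 0.2775] yaw 0.0423 q6 0.225 tilt 0.0
```

>>> apply_moves(
  deltas=[
    {"dx": -0.11, "dy": 0.045, "dz": -0.02, "spin": 0.1},
    {"dx": -0.11, "dy": 0.045, "dz": -0.02, "spin": 0.1},
    {"dx": -0.11, "dy": 0.045, "dz": -0.02, "spin": 0.1},
    {"dx": -0.11, "dy": 0.045, "dz": -0.02, "spin": 0.1},
  ],
)

```text
t: 1.3
position: [0.3954, 0.0755, 0.2977]
tool_rot: [2.284, 2.156, -0.0]
force: [-0.1, 0.4, 0.5]
width: 0.0853
finger_force: 0.0
```

```bash
python3 -c "
from h import *
d=grab('wrist','w1'); R=Ro.from_rotvec(ctrl.get_state()['tool_rot']).as_matrix();c=-d['R'].T@d['t']
print(c,R.T@(c-ctrl.get_state()['position']),d['R'].round(2),d['fx'])
go(.45,-.2,.30,-.145)"
```

```text
[0.40069365 0.14679425 0.46069827] [ 0.07006931  0.00221172 -0.16347797] [[ 1.   -0.06  0.  ]
 [-0.06 -0.96  0.28]
 [-0.01 -0.28 -0.96]] 330.3005690962818
d [-0.2735  0.0708 -0.003 ] spin 0.0896 t 1.35 pos [0.3945 0.077  0.2972] yaw -0.0554 q6 0.032 tilt 0.05
```

View pics/w1.png

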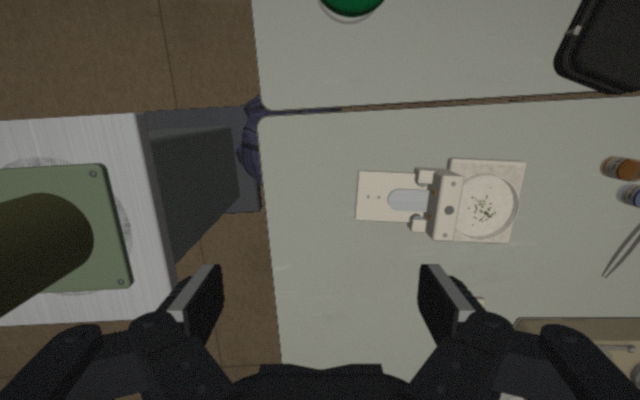

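The wrist view shows the light pad: deck end at x≈357, rail head around (408,200), housing at (447,205), dish at (487,205). Next I'm going past the battery's far end.

```bash
python3 -c "
from h import *
go(.54,-.30,.25,-.145)"
```

```text
d [-0.3684  0.1662  0.0469] spin 0.0896 t 1.35 pos [0.3945 0.077  0.2972] yaw -0.0554 q6 0.032 tilt 0.05
```

>>> apply_moves(
  deltas=[
    {"dx": -0.37, "dy": 0.165, "dz": 0.045, "spin": 0.09},
    {"dx": -0.37, "dy": 0.165, "dz": 0.045, "spin": 0.09},
    {"dx": -0.37, "dy": 0.165, "dz": 0.045, "spin": 0.09},
    {"dx": -0.37, "dy": 0.165, "dz": 0.045, "spin": 0.09},
    {"dx": -0.37, "dy": 0.165, "dz": 0.045, "spin": 0.09},
    {"dx": -0.37, "dy": 0.165, "dz": 0.045, "spin": 0.09},
    {"dx": -0.37, "dy": 0.165, "dz": 0.045, "spin": 0.09},
    {"dx": -0.37, "dy": 0.165, "dz": 0.045, "spin": 0.09},
  ],
)

```text
t: 2.15
position: [0.5382, -0.2925, 0.2522]
tool_rot: [-2.37, -2.06, -0.001]
force: [0.7, 0.4, 0.2]
width: 0.0852
finger_force: 0.0
```

>>> apply_moves(
  deltas=[
    {"spin": 0},
    {"spin": 0},
    {"spin": 0},
  ],
)

```text
invalid input
```

```bash
python3 -c "
from h import *
d=grab('wrist','w2'); go(.42,-.32,.25,-.145)"
```

```text
d [-0.0369 -0.1152 -0.0009] spin 0.0003 t 2.2 pos [ 0.5393 -0.3001  0.2488] yaw -0.1447 q6 -0.501 tilt 0.19
```

View pics/w2.png

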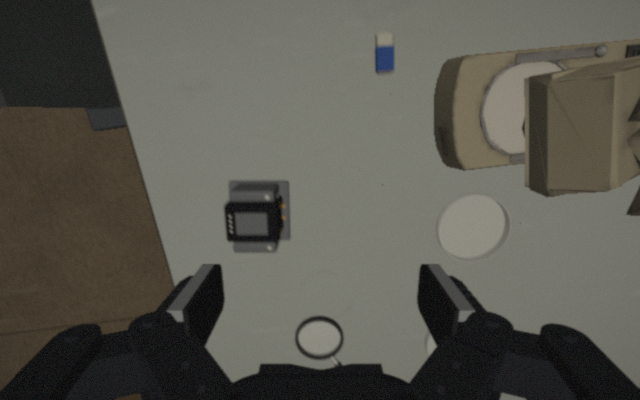

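Brass contacts show at (282,210) on the battery's far end, so the contact end points to world +x. The cradle is at (258,215). Moving to hover over the battery.

>>> apply_moves(
  deltas=[
    {"dx": 0.015, "dy": -0.09, "dz": 0.04, "spin": 0},
    {"dx": 0.015, "dy": -0.09, "dz": 0.08, "spin": 0},
    {"dx": 0.015, "dy": -0.09, "dz": 0.08, "spin": 0},
    {"dx": 0.015, "dy": -0.09, "dz": 0.08, "spin": 0},
    {"dx": 0.015, "dy": -0.09, "dz": 0.08, "spin": 0},
  ],
)

```text
t: 2.7
position: [0.4512, -0.2644, 0.1737]
tool_rot: [2.371, 2.06, 0.001]
force: [0.5, -1.2, 1.2]
width: 0.0852
finger_force: 0.0
```

```bash
python3 - <<'E'
from h import *
d=grab('wrist','w3'); go(.4515,-.325,.25,-.145)
for f in('w2','w3'):
    d=load(f);P=cloud(d);z=P[...,2]
    near=(abs(P[...,0]-.4515)<.06)&(abs(P[...,1]+.325)<.06)
    g=d['image'].max(2)
    for nm,m in dict(all=near&(z>.04),bat=near&(z>.052)&(z<.060),tbl=near&(z<.004),floor=near&(z>.005)&(z<.012)).items():
        m=cv2.morphologyEx(m.astype(np.uint8),cv2.MORPH_OPEN,np.ones((3,3)))>0
        q=P[m]
        if len(q)>20: print(f,nm,len(q),np.median(q[:,2]).round(4),cv2.minAreaRect(q[:,:2].astype(np.float32)*1000))
E
```

```text
d [-0.0591  0.0078 -0.0749] spin 0.0045 t 2.75 pos [ 0.4523 -0.2655  0.175 ] yaw -0.1405 q6 -0.556 tilt 0.2
w2 all 18019 0.3376 ((459.8310546875, -314.4534606933594), (117.2144775390625, 68.34500122070312), 69.7282943725586)
w2 bat 2137 0.0553 ((453.2974548339844, -331.7839050292969), (70.99839782714844, 61.831546783447266), 82.05794525146484)
w2 tbl 3950 -0.0005 ((451.50531005859375, -324.985595703125), (120.0088882446289, 119.94830322265625), 0.010622397065162659)
w2 floor 637 0.0074 ((454.6333923339844, -330.8458251953125), (78.48152160644531, 75.49552154541016), 82.04383850097656)
w3 all 8262 0.0561 ((454.2267761230469, -318.1243591308594), (114.55445861816406, 106.22814178466797), 0.010516504757106304)
w3 bat 3202 0.0554 ((453.4678955078125, -331.1695251464844), (71.7502670288086, 61.48345184326172), 80.68275451660156)
w3 tbl 5912 -0.0004 ((451.49456787109375, -324.98297119140625), (119.96269226074219, 119.94210815429688), 0.01868593879044056)
w3 floor 710 0.0074 ((455.9969482421875, -318.20819091796875), (53.627742767333984, 76.37200927734375), 82.58399963378906)
```

View pics/w3.png

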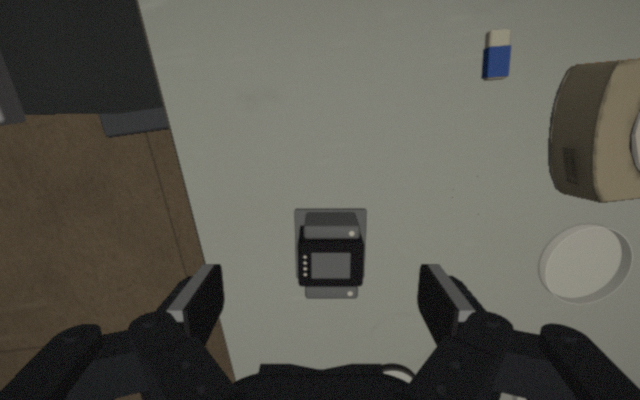

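The wrist view shows the battery at about (330,258), with LEDs on the left (near) end and walls above and below. Centre is about (0.4534,-0.3315), yaw -0.14, top 0.056 from depth in two views.

```bash
python3 -c "
from h import *
go(.4534,-.3315,.018,-.14)"
```

```text
d [-0.0649  0.0099  0.1571] spin -0.0005 t 2.75 pos [ 0.4523 -0.2655  0.175 ] yaw -0.1405 q6 -0.556 tilt 0.2
```

>>> apply_moves(
  deltas=[
    {"dx": -0.045, "dy": 0.01, "dz": 0.0, "spin": 0},
    {"dx": -0.065, "dy": 0.01, "dz": 0.03, "spin": 0},
    {"dx": -0.065, "dy": 0.01, "dz": 0.07, "spin": 0},
    {"dx": -0.065, "dy": 0.01, "dz": 0.11, "spin": 0},
    {"dx": -0.065, "dy": 0.01, "dz": 0.11, "spin": 0},
  ],
)

```text
t: 3.25
position: [0.4492, -0.3288, 0.0592]
tool_rot: [-2.366, -2.053, 0.001]
force: [-0.9, 1.7, -0.8]
width: 0.0851
finger_force: 0.0
```

```bash
python3 -c "
from h import *
go(.4534,-.3315,.018,-.14)"
```

```text
d [-0.0023  0.0048  0.0411] spin -0.0017 t 3.25 pos [ 0.4492 -0.3288  0.0592] yaw -0.1417 q6 -0.646 tilt 0.52
```

>>> apply_moves(
  deltas=[
    {"dx": 0, "dy": 0, "dz": 0.02, "spin": 0},
    {"dx": 0, "dy": 0, "dz": 0.03, "spin": 0},
    {"dx": 0, "dy": 0, "dz": 0.03, "spin": 0},
    {"dx": 0, "dy": 0, "dz": 0.03, "spin": 0},
  ],
)

```text
t: 3.65
position: [0.4523, -0.3322, 0.0351]
tool_rot: [2.371, 2.057, 0.0]
force: [-0.6, -0.4, -0.4]
width: 0.0854
finger_force: 0.0
```

```bash
python3 -c "
from h import *
go(.4534,-.3315,.018,-.14)"
```

```text
d [0.0008 0.001  0.0171] spin -0.0015 t 3.65 pos [ 0.4523 -0.3322  0.0351] yaw -0.1415 q6 -0.646 tilt 0.17
```

>>> apply_moves(
  deltas=[
    {"dx": 0, "dy": 0.001, "dz": 0.017, "spin": 0},
    {"dx": 0, "dy": 0.001, "dz": 0.017, "spin": 0},
    {"dx": 0, "dy": 0.001, "dz": 0.017, "spin": 0},
  ],
)

```text
t: 3.95
position: [0.4524, -0.3317, 0.0173]
tool_rot: [2.373, 2.058, 0.0]
force: [0.3, -0.3, -0.1]
width: 0.0854
finger_force: 0.0
```

>>> apply_moves(
  deltas=[
    {"dx": 0, "dy": 0, "dz": 0, "spin": 0},
    {"dx": 0, "dy": 0, "dz": 0, "spin": 0},
    {"dx": 0, "dy": 0, "dz": 0, "spin": 0},
    {"dx": 0, "dy": 0, "dz": 0, "spin": 0},
    {"dx": 0, "dy": 0, "dz": 0, "spin": 0},
    {"dx": 0, "dy": 0, "dz": 0, "spin": 0},
  ],
  jaw=0.5,
  newtons=50,
)

```text
t: 4.55
position: [0.4526, -0.3322, 0.0177]
tool_rot: [2.372, 2.057, -0.0]
force: [-0.9, 0.5, 6.3]
width: 0.0604
finger_force: 56.4
```

```bash
python3 -c "
from h import *
go(.4534,-.3315,.15,-.14);s=ctrl.get_state();print(s['width'],s['finger_force'],s['force'])"
```

```text
d [ 0.0007  0.0009 -0.1323] spin -0.0019 t 4.55 pos [ 0.4526 -0.3322  0.0177] yaw -0.1419 q6 -0.645 tilt 0.12
0.060391637162882726 56.44287049770355 [-0.92831914  0.45438631  6.33415229]
```

>>> apply_moves(
  deltas=[
    {"dx": 0, "dy": 0, "dz": -0.02, "spin": 0},
    {"dx": 0, "dy": 0, "dz": -0.04, "spin": 0},
    {"dx": 0, "dy": 0, "dz": -0.06, "spin": 0},
    {"dx": 0, "dy": 0, "dz": -0.08, "spin": 0},
    {"dx": 0, "dy": 0, "dz": -0.08, "spin": 0},
  ],
)

```text
t: 5.05
position: [0.4535, -0.3329, 0.0988]
tool_rot: [2.369, 2.055, 0.001]
force: [0.2, 0.0, -2.5]
width: 0.0605
finger_force: 55.9
```

```bash
python3 -c "
from h import *
go(.44,-.16,.096,-.10);s=ctrl.get_state();print(s['width'],s['finger_force'],s['force'])"
```

```text
d [ 0.1693 -0.0379  0.002 ] spin -0.042 t 5.05 pos [ 0.4535 -0.3329  0.0988] yaw -0.142 q6 -0.645 tilt 0.32
0.06052897038296345 55.91392278671265 [ 0.21777138  0.04828395 -2.50310219]
```

Lifted. Carrying it to the bare table and lowering to just above the surface.

>>> apply_moves(
  deltas=[
    {"dx": 0.04, "dy": -0.01, "dz": 0, "spin": 0},
    {"dx": 0.085, "dy": -0.02, "dz": 0, "spin": -0.04},
    {"dx": 0.13, "dy": -0.03, "dz": 0, "spin": -0.04},
    {"dx": 0.17, "dy": -0.038, "dz": 0, "spin": -0.04},
    {"dx": 0.17, "dy": -0.038, "dz": 0.03, "spin": -0.04},
    {"dx": 0.17, "dy": -0.038, "dz": 0.06, "spin": -0.04},
    {"dx": 0.17, "dy": -0.038, "dz": 0.075, "spin": -0.04},
    {"dx": 0.17, "dy": -0.038, "dz": 0.075, "spin": -0.04},
  ],
)

```text
t: 5.85
position: [0.4346, -0.1553, 0.0175]
tool_rot: [-2.325, -2.1, 0.004]
force: [-0.5, 0.8, -3.5]
width: 0.0608
finger_force: 55.8
```

```bash
python3 - <<'E'
from h import *
go(.44,-.16,.011,-.10);s=ctrl.get_state();print(s['width'],s['finger_force'],s['force'])
E
```

```text
d [-0.0041  0.0059  0.0064] spin -0.0017 t 5.85 pos [ 0.4346 -0.1553  0.0175] yaw -0.1017 q6 -0.43 tilt 0.52
0.0607918439621775 55.78744411468506 [-0.52059226  0.84868358 -3.4959513 ]
```

>>> apply_moves(
  deltas=[
    {"dx": 0, "dy": 0, "dz": 0.004, "spin": 0},
    {"dx": 0, "dy": 0, "dz": 0.008, "spin": 0},
    {"dx": 0, "dy": 0, "dz": 0.008, "spin": 0},
    {"dx": 0, "dy": 0, "dz": 0.008, "spin": 0},
  ],
)

```text
t: 6.25
position: [0.4389, -0.1581, 0.0138]
tool_rot: [2.331, 2.104, 0.001]
force: [-0.2, 0.7, -4.1]
width: 0.0609
finger_force: 55.8
```

>>> apply_moves(
  deltas=[
    {"dx": 0, "dy": 0, "dz": 0.002, "spin": 0},
    {"dx": 0, "dy": 0, "dz": 0.0035, "spin": 0},
    {"dx": 0, "dy": 0, "dz": 0.0035, "spin": 0},
  ],
)

```text
t: 6.55
position: [0.4384, -0.1578, 0.0098]
tool_rot: [2.332, 2.105, 0.0]
force: [-0.1, 0.5, -3.3]
width: 0.0607
finger_force: 55.9
```

>>> apply_moves(
  deltas=[
    {"dx": 0, "dy": 0, "dz": 0.0005, "spin": 0},
    {"dx": 0, "dy": 0, "dz": 0.001, "spin": 0},
    {"dx": 0, "dy": 0, "dz": 0.001, "spin": 0},
  ],
)

```text
t: 6.85
position: [0.4384, -0.1578, 0.0097]
tool_rot: [-2.331, -2.105, 0.0]
force: [-3.4, 1.7, 6.4]
width: 0.0607
finger_force: 56.9
```

>>> apply_moves(
  deltas=[
    {"dx": 0, "dy": 0, "dz": 0, "spin": 0},
    {"dx": 0, "dy": 0, "dz": 0, "spin": 0},
    {"dx": 0, "dy": 0, "dz": 0, "spin": 0},
    {"dx": 0, "dy": 0, "dz": 0, "spin": 0},
    {"dx": 0, "dy": 0, "dz": 0, "spin": 0},
    {"dx": 0, "dy": 0, "dz": 0, "spin": 0},
  ],
  jaw=1.0,
)

```text
t: 7.45
position: [0.4384, -0.1577, 0.0087]
tool_rot: [-2.332, -2.105, 0.0]
force: [-0.0, -0.3, 0.1]
width: 0.085
finger_force: 0.0
```

>>> apply_moves(
  deltas=[
    {"dx": 0, "dy": 0, "dz": -0.04, "spin": 0},
    {"dx": 0, "dy": 0, "dz": -0.08, "spin": 0},
    {"dx": 0.03, "dy": 0, "dz": -0.12, "spin": 0},
    {"dx": 0.06, "dy": 0, "dz": -0.15, "spin": 0},
    {"dx": 0.06, "dy": 0, "dz": -0.15, "spin": 0},
    {"dx": 0.06, "dy": 0, "dz": -0.15, "spin": 0},
  ],
)

```text
t: 8.05
position: [0.4449, -0.0979, 0.1593]
tool_rot: [2.329, 2.106, 0.001]
force: [-0.2, 0.1, -0.6]
width: 0.0857
finger_force: 0.0
```

```bash
python3 - <<'E'
from h import *
d=grab('wrist','w4'); grab('scene','s4'); go(.44,-.16,.25,-.1+np.pi/2)
P=cloud(d);z=P[...,2]
near=(abs(P[...,0]-.44)<.06)&(abs(P[...,1]+.16)<.06)
m=near&(z>.038)&(z<.056)
m=cv2.morphologyEx(m.astype(np.uint8),cv2.MORPH_OPEN,np.ones((3,3)))>0
q=P[m];print(len(q),np.median(q[:,2]),cv2.minAreaRect(q[:,:2].astype(np.float32)*1000))
# light pad from w1 (second measure): housing and deck
for f in('w1','w4'):
    P=cloud(load(f));z=P[...,2]; n=(abs(P[...,1]-.02)<.09)
    for nm,m in dict(house=n&(z>.053)&(z<.066)&(abs(P[...,0]-.555)<.05),deck=n&(z>.006)&(z<.014)&(abs(P[...,0]-.47)<.08),rail=n&(z>.0165)&(z<.0235)&(abs(P[...,0]-.49)<.05),cheek=n&(z>.024)&(z<.03)&(abs(P[...,0]-.53)<.06),pad=n&(z>.014)&(z<.022)&(abs(P[...,0]-.62)<.08)).items():
        m=cv2.morphologyEx(m.astype(np.uint8),cv2.MORPH_OPEN,np.ones((3,3)))>0
        q=P[m]
        if len(q)>20: print(f,nm,len(q),np.median(q[:,2]).round(4),cv2.minAreaRect(q[:,:2].astype(np.float32)*1000))
cv2.imwrite('pics/c4.png',np.hstack([cv2.resize(d['image'][130:330,180:460],(420,300)),cv2.resize(load('s4')['image'][130:350,260:480],(300,300))]))
E
```

```text
d [-0.0619  0.0027 -0.0927] spin -1.5731 t 8.15 pos [ 0.4433 -0.0981  0.1573] yaw -0.1023 q6 -0.306 tilt 0.16
3213 0.04745496761391518 ((440.5828552246094, -156.85699462890625), (45.63886642456055, 62.10328674316406), 83.95255279541016)
w1 house 1537 0.0596 ((556.477783203125, 18.187908172607422), (87.88691711425781, 28.99212074279785), 83.87333679199219)
w1 deck 2364 0.0097 ((494.70751953125, 24.652158737182617), (72.22972869873047, 97.57061767578125), 84.28959655761719)
w1 rail 776 0.0202 ((514.3657836914062, 22.281457901000977), (31.85426139831543, 52.45917510986328), 85.80431365966797)
w1 cheek 395 0.0267 ((533.5753784179688, 20.44561767578125), (87.75440216064453, 20.197172164916992), 83.86830139160156)
w1 pad 4417 0.019 ((604.4752807617188, 13.2523193359375), (119.54327392578125, 132.2602996826172), 84.00603485107422)
w4 house 3932 0.0599 ((555.045654296875, 6.371551513671875), (65.59603118896484, 29.337594985961914), 83.89176940917969)
w4 deck 6928 0.0099 ((494.268310546875, 23.366426467895508), (70.39838409423828, 97.21185302734375), 84.13933563232422)
w4 rail 2522 0.0204 ((514.7205200195312, 26.202558517456055), (41.20256042480469, 53.01864242553711), 86.05989837646484)
w4 cheek 716 0.0268 ((532.194580078125, 12.986745834350586), (73.94287109375, 21.088558197021484), 85.59976959228516)
w4 pad 10610 0.0194 ((602.9532470703125, -1.1047134399414062), (92.98251342773438, 131.52220153808594), 84.32909393310547)
```

View pics/c4.png

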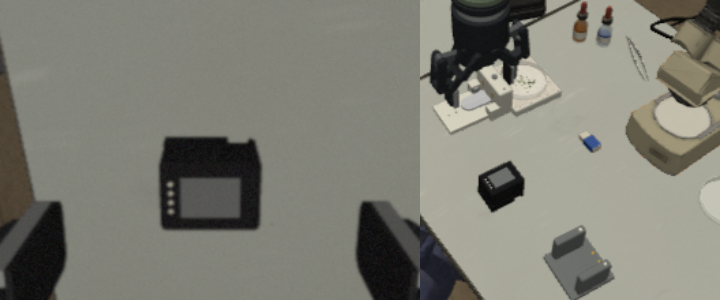

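The battery stands upright alone at crop (210,185) on the bare table, and the cradle is empty. Battery at (0.4406,-0.1569), yaw -0.1055. The rail has the same yaw, with home at about (0.5115,0.0228). Regrasping by the sides with the camera facing from the housing side.

```bash
python3 -c "
from h import *
go(.4326,-.156,.12,-1.676)"
```

```text
d [-0.0587 -0.0047  0.0373] spin 1.5737 t 8.15 pos [ 0.4433 -0.0981  0.1573] yaw -0.1023 q6 -0.306 tilt 0.16
```

>>> apply_moves(
  deltas=[
    {"dx": -0.03, "dy": -0.005, "dz": 0, "spin": 0.15},
    {"dx": -0.059, "dy": -0.005, "dz": 0, "spin": 0.3},
    {"dx": -0.059, "dy": -0.005, "dz": 0, "spin": 0.45},
    {"dx": -0.059, "dy": -0.005, "dz": 0, "spin": 0.6},
    {"dx": -0.059, "dy": -0.005, "dz": 0.0, "spin": 0.75},
    {"dx": -0.059, "dy": -0.005, "dz": 0.0, "spin": 0.9},
    {"dx": -0.059, "dy": -0.005, "dz": 0.0, "spin": 1.05},
    {"dx": -0.059, "dy": -0.005, "dz": 0.0, "spin": 1.2},
  ],
)

```text
t: 8.95
position: [0.4319, -0.1566, 0.1565]
tool_rot: [-3.112, -0.408, 0.006]
force: [-0.3, -0.0, -0.2]
width: 0.0856
finger_force: 0.0
```

>>> apply_moves(
  deltas=[
    {"dx": 0, "dy": 0, "dz": 0, "spin": 0.15},
    {"dx": 0, "dy": 0, "dz": 0.02, "spin": 0.3},
    {"dx": 0, "dy": 0, "dz": 0.04, "spin": 0.37},
    {"dx": 0, "dy": 0, "dz": 0.04, "spin": 0.37},
    {"dx": 0, "dy": 0, "dz": 0.04, "spin": 0.37},
  ],
)

```text
t: 9.45
position: [0.4322, -0.1562, 0.1173]
tool_rot: [-3.136, 0.158, 0.006]
force: [-0.1, -0.0, 1.0]
width: 0.0853
finger_force: 0.0
```

```bash
python3 -c "
from h import *
go(.4326,-.156,.01,-1.676)"
```

```text
d [ 8.000e-04 -1.000e-04  1.073e-01] spin 0.0044 t 9.45 pos [ 0.4322 -0.1562  0.1173] yaw -1.6716 q6 1.136 tilt 0.22
```

>>> apply_moves(
  deltas=[
    {"dx": 0, "dy": 0, "dz": 0.03, "spin": 0.004},
    {"dx": 0, "dy": 0, "dz": 0.06, "spin": 0.004},
    {"dx": 0, "dy": 0, "dz": 0.09, "spin": 0.004},
    {"dx": 0, "dy": 0, "dz": 0.105, "spin": 0.004},
    {"dx": 0, "dy": 0, "dz": 0.105, "spin": 0.004},
    {"dx": 0, "dy": 0, "dz": 0.105, "spin": 0.004},
  ],
)

```text
t: 10.05
position: [0.4342, -0.1569, 0.0145]
tool_rot: [3.137, -0.165, 0.002]
force: [-0.1, -0.0, -0.8]
width: 0.0854
finger_force: 0.0
```

>>> apply_moves(
  deltas=[
    {"dx": 0, "dy": 0, "dz": 0, "spin": 0},
    {"dx": 0, "dy": 0, "dz": 0, "spin": 0},
    {"dx": 0, "dy": 0, "dz": 0, "spin": 0},
    {"dx": 0, "dy": 0, "dz": 0, "spin": 0},
    {"dx": 0, "dy": 0, "dz": 0, "spin": 0},
    {"dx": 0, "dy": 0, "dz": 0, "spin": 0},
    {"dx": 0, "dy": 0, "dz": 0, "spin": 0},
  ],
  jaw=0.3,
  newtons=70,
)

```text
t: 10.75
position: [0.4348, -0.1571, 0.0154]
tool_rot: [3.136, -0.165, 0.004]
force: [-1.1, 1.2, 5.9]
width: 0.044
finger_force: 72.4
```

```bash
python3 -c "
from h import *
go(.4326,-.156,.08,-1.676); s=ctrl.get_state();print(s['width'],s['finger_force'])"
```

```text
d [-0.0022 -0.0008 -0.0646] spin 0.0003 t 10.75 pos [ 0.4348 -0.1571  0.0154] yaw -1.6757 q6 1.142 tilt 0.18
0.04395528111443076 72.42671012878418
```

>>> apply_moves(
  deltas=[
    {"dx": 0, "dy": 0, "dz": -0.02, "spin": 0},
    {"dx": 0, "dy": 0, "dz": -0.04, "spin": 0},
    {"dx": 0, "dy": 0, "dz": -0.05, "spin": 0},
    {"dx": 0, "dy": -0.03, "dz": -0.05, "spin": 0},
    {"dx": 0, "dy": -0.07, "dz": -0.05, "spin": 0},
    {"dx": 0, "dy": -0.11, "dz": -0.05, "spin": 0},
    {"dx": 0, "dy": -0.15, "dz": -0.05, "spin": 0},
    {"dx": 0, "dy": -0.18, "dz": -0.05, "spin": 0},
  ],
)

```text
t: 11.55
position: [0.4515, 0.025, 0.0633]
tool_rot: [-3.137, 0.164, 0.002]
force: [1.4, -0.2, -3.9]
width: 0.0442
finger_force: 72.9
```

```bash
python3 -c "
from h import *
go(.4361,.0308,.05,-1.676); s=ctrl.get_state();print(s['width'],s['finger_force'],s['force'])"
```

```text
d [-0.0159 -0.0042  0.0134] spin 0.0009 t 11.55 pos [0.4515 0.025  0.0633] yaw -1.6751 q6 1.538 tilt 0.07
0.04419127959666168 72.8609561920166 [ 1.41697192 -0.17915605 -3.894163  ]
```

>>> apply_moves(
  deltas=[
    {"dx": -0.016, "dy": -0.005, "dz": 0.005, "spin": 0.001},
    {"dx": -0.016, "dy": -0.005, "dz": 0.013, "spin": 0.001},
    {"dx": -0.016, "dy": -0.005, "dz": 0.013, "spin": 0.001},
    {"dx": -0.016, "dy": -0.005, "dz": 0.013, "spin": 0.001},
  ],
)

```text
t: 11.95
position: [0.4372, 0.0287, 0.0504]
tool_rot: [3.137, -0.168, -0.001]
force: [-0.4, 0.2, -3.1]
width: 0.0443
finger_force: 72.9
```

```bash
python3 - <<'E'
from h import *
d=grab('wrist','w5'); go(.4361,.0308,.05,-1.676)
cv2.imwrite('pics/c5.png',d['image'])
u=np.array([np.cos(-.1056),np.sin(-.1056)]); n=np.array([-u[1],u[0]]); H=np.array([.5115,.0228])
P=cloud(d);z=P[...,2]; X=(P[...,:2]-H)@u; Y=(P[...,:2]-H)@n
for nm,m in dict(house=(z>.053)&(z<.066)&(X>25)|(z>.053)&(z<.066)&(X>.025)&(X<.07)&(abs(Y)<.06),deck=(z>.007)&(z<.013)&(abs(X)<.07)&(abs(Y)<.05),rail=(z>.0175)&(z<.0235)&(abs(X)<.03)&(abs(Y)<.022),cheek=(z>.024)&(z<.03)&(abs(X)<.035)&(abs(Y)<.06),bat=(z>.07)&(z<.09)&(X<-.03)&(X>-.12)&(abs(Y)<.026)).items():
    m=cv2.morphologyEx(m.astype(np.uint8),cv2.MORPH_OPEN,np.ones((3,3)))>0
    if m.sum()>20:
        q=np.stack([X[m],Y[m]],1)*1000; print(nm,m.sum(),np.median(z[m]).round(4),'x',np.percentile(q[:,0],[0.5,99.5]).round(1),'y',np.percentile(q[:,1],[.5,99.5]).round(1),cv2.minAreaRect(q.astype(np.float32)))
E
```

```text
d [-0.0018 -0.002   0.0008] spin -0.0024 t 12.0 pos [0.4377 0.0286 0.0508] yaw -1.6784 q6 1.546 tilt 0.03
house 7386 0.0595 x [30.5 42.8] y [-43.5  41.9] ((36.84479904174805, -0.7612991333007812), (13.202037811279297, 88.23212432861328), 0.016175778582692146)
deck 9241 0.0097 x [-57.4  30.5] y [-36.3  34.8] ((-16.91167449951172, -0.7187004089355469), (95.76822662353516, 72.12490844726562), 0.2662322223186493)
rail 5344 0.0203 x [-23.1  29.9] y [-16.1  14.6] ((3.0806503295898438, -0.7709684371948242), (53.805381774902344, 31.11168670654297), 0.0034272558987140656)
cheek 2829 0.0267 x [11.9 31.2] y [-44.2  42.8] ((21.805465698242188, -0.7726516723632812), (88.04830932617188, 20.00107765197754), 89.93949127197266)
bat 14011 0.0827 x [-98.6 -37.7] y [-25.   23.6] ((-68.52684783935547, 0.012853622436523438), (51.964683532714844, 62.31378173828125), 89.91241455078125)
```

View pics/c5.png

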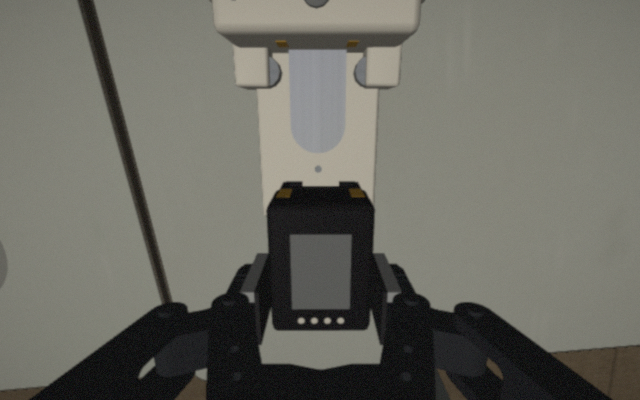

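The battery is held with its contact end towards the rail. The rail tip is at (318,152), rail centre column about 318, battery front edge at row 185, centre column about 321. Checking the sideways offset in the same image.

```bash
python3 - <<'E'
from h import *
d=load('w5')
u=np.array([np.cos(-.1056),np.sin(-.1056)]); n=np.array([-u[1],u[0]]); H=np.array([.5115,.0228])
P=cloud(d);z=P[...,2]; X=(P[...,:2]-H)@u*1e3; Y=(P[...,:2]-H)@n*1e3
for a,b in((-48,-42),(-54,-48),(-98,-92)):
    m=(z>.078)&(z<.088)&(X>a)&(X<b)&(abs(Y)<30)
    print(a,m.sum(),np.median(z[m]),np.percentile(Y[m],[0.5,99.5]).round(2),Y[m].min(),Y[m].max())
g=cv2.cvtColor(d['image'],6); m=(g>60)&(z>.075)&(z<.09)&(abs(Y)<20)
k,l,st,c=cv2.connectedComponentsWithStats(m.astype(np.uint8)); i=1+st[1:,4].argmax()
q=np.stack([X[l==i],Y[l==i]],1);print('label',st[i],cv2.minAreaRect(q.astype(np.float32)))
for v in(110,130): # rail by colour: blue - red
    r=d['image'][v].astype(int); b=r[:,0]-r[:,2]; uu=np.where(b>b.max()*.5)[0]; print(v,uu.min(),uu.max(),[( (ray(d,k,v,.0205)[:2]-H)@n*1e3).round(2) for k in(uu.min()-.5,uu.max()+.5)])
E
```

```text
-48 1458 0.08258760072975853 [-25.11  20.13] -25.388180279248157 20.392243221071315
-54 1419 0.08267436675348377 [-24.9   20.07] -25.446577246301363 20.652525564019605
-98 1018 0.08260798252000551 [-24.97  20.13] -25.11280461442117 20.366650551913352
label [ 290  234   62   76 4431] ((-68.72216796875, -2.317462921142578), (37.34521484375, 26.264631271362305), 0.02668929472565651)
110 292 333 [np.float64(13.81), np.float64(-9.71)]
130 293 334 [np.float64(13.52), np.float64(-10.39)]
```

>>> apply_moves(
  deltas=[
    {"dx": 0, "dy": -0.0017, "dz": 0.01, "spin": 0},
    {"dx": 0, "dy": -0.0017, "dz": 0.02, "spin": 0},
    {"dx": 0, "dy": -0.0017, "dz": 0.023, "spin": 0},
    {"dx": 0, "dy": -0.0017, "dz": 0.023, "spin": 0},
    {"dx": 0, "dy": -0.0017, "dz": 0.023, "spin": 0},
  ],
)

```text
t: 12.5
position: [0.4371, 0.031, 0.0276]
tool_rot: [-3.137, 0.167, 0.001]
force: [0.0, 0.1, -3.0]
width: 0.0441
finger_force: 73.0
```

>>> apply_moves(
  deltas=[
    {"dx": 0, "dy": 0, "dz": 0.001, "spin": 0},
    {"dx": 0, "dy": 0, "dz": 0.001, "spin": 0},
    {"dx": 0, "dy": 0, "dz": 0.001, "spin": 0},
  ],
)

```text
t: 12.8
position: [0.4374, 0.0311, 0.027]
tool_rot: [3.137, -0.167, 0.001]
force: [0.8, 0.1, -3.3]
width: 0.0439
finger_force: 73.0
```

>>> apply_moves(
  deltas=[
    {"dx": 0, "dy": 0, "dz": 0.0006, "spin": 0},
    {"dx": 0, "dy": 0, "dz": 0.0006, "spin": 0},
    {"dx": 0, "dy": 0, "dz": 0.0006, "spin": 0},
  ],
)

```text
t: 13.1
position: [0.4372, 0.0311, 0.0262]
tool_rot: [-3.137, 0.167, -0.0]
force: [0.4, 0.3, -3.4]
width: 0.044
finger_force: 73.0
```

>>> apply_moves(
  deltas=[
    {"dx": 0, "dy": 0, "dz": 0.0006, "spin": 0},
    {"dx": 0, "dy": 0, "dz": 0.0006, "spin": 0},
    {"dx": 0, "dy": 0, "dz": 0.0006, "spin": 0},
  ],
)

```text
t: 13.4
position: [0.4372, 0.0311, 0.0256]
tool_rot: [3.137, -0.167, -0.0]
force: [0.2, -0.0, -3.1]
width: 0.0444
finger_force: 73.0
```

```bash
python3 - <<'E'
from h import *
d=grab('wrist','w6'); go(.4361,.0308,.05,-1.6764); print(ctrl.get_state()['force'])
u=np.array([np.cos(-.1056),np.sin(-.1056)]); n=np.array([-u[1],u[0]]); H=np.array([.5115,.0228])
P=cloud(d);z=P[...,2]; X=(P[...,:2]-H)@u*1e3; Y=(P[...,:2]-H)@n*1e3
for nm,m in dict(b=(z>.053)&(z<.063)&(X>-60)&(X<-42)&(abs(Y)<30),x=(z>.053)&(z<.063)&(X<-30)&(X>-110)&(abs(Y)<15),r=(z>.0175)&(z<.0235)&(X>-12)&(X<8)&(abs(Y)<22)).items():
    print(nm,m.sum(),np.median(z[m]),'Y',np.percentile(Y[m],[0.5,99.5]).round(2),np.percentile(Y[m],[0.5,99.5]).mean(),'X',np.percentile(X[m],[0.5,99.5]).round(2))
E
```

```text
d [-0.001   0.0004 -0.0244] spin -0.0006 t 13.45 pos [0.4372 0.0311 0.0256] yaw -1.677 q6 1.55 tilt 0.0
[-0.24979681 -0.21863207 -2.72891738]
b 4252 0.05778879517529823 Y [-22.71  22.53] -0.0918976022304907 X [-59.91 -42.09]
x 8848 0.057859267714799156 Y [-14.83  14.83] -0.0026224598493165274 X [-98.91 -38.06]
r 2672 0.02027516548233222 Y [-16.14  14.53] -0.8060875183865779 X [-11.77   7.98]
```

>>> apply_moves(
  deltas=[
    {"dx": 0.003, "dy": 0.0007, "dz": 0, "spin": 0},
    {"dx": 0.01, "dy": 0.0007, "dz": 0, "spin": 0},
    {"dx": 0.016, "dy": 0.0007, "dz": 0, "spin": 0},
    {"dx": 0.022, "dy": 0.0007, "dz": 0, "spin": 0},
    {"dx": 0.028, "dy": 0.0007, "dz": 0, "spin": 0},
    {"dx": 0.034, "dy": 0.0007, "dz": 0, "spin": 0},
    {"dx": 0.04, "dy": 0.0007, "dz": 0, "spin": 0},
    {"dx": 0.04, "dy": 0.0007, "dz": 0, "spin": 0},
  ],
)

```text
t: 14.25
position: [0.4783, 0.0259, 0.0258]
tool_rot: [3.137, -0.167, 0.002]
force: [0.1, -0.0, -2.7]
width: 0.0438
finger_force: 73.0
```

```bash
python3 - <<'E'
from h import *
d=grab('wrist','w7'); go(.5115-.0058,.0228,.0256,-1.6764); s=ctrl.get_state();print(s['force'],s['moment'],s['width'])
u=np.array([np.cos(-.1056),np.sin(-.1056)]); n=np.array([-u[1],u[0]]); H=np.array([.5115,.0228])
P=cloud(d);z=P[...,2]; X=(P[...,:2]-H)@u*1e3; Y=(P[...,:2]-H)@n*1e3
for nm,m in dict(b=(z>.053)&(z<.063)&(X>-20)&(X<-5)&(abs(Y)<30),x=(z>.053)&(z<.063)&(X<20)&(X>-80)&(abs(Y)<15),h=(z>.053)&(z<.063)&(X>25)&(X<50)&(abs(Y)<46)).items():
    print(nm,m.sum(),np.median(z[m]),'Y',np.percentile(Y[m],[0.5,99.5]).round(2),np.percentile(Y[m],[0.5,99.5]).mean(),'X',np.percentile(X[m],[0.5,99.5]).round(2))
E
```

```text
d [0.0284 0.0003 0.    ] spin -0.0006 t 14.3 pos [0.4775 0.0261 0.0256] yaw -1.677 q6 1.55 tilt 0.02
[-0.15035694  0.16294705 -2.98438803] [-0.01829456 -0.00617474  0.02351946] 0.044178802341753975
b 3496 0.058083555131706724 Y [-23.44  21.77] -0.8385596007165255 X [-19.94  -5.08]
x 8872 0.05810186026359214 Y [-14.86  14.86] -0.000645480005101895 X [-57.54   3.3 ]
h 12053 0.059694271225086845 Y [-43.4   41.69] -0.8570498097376422 X [30.65 49.96]
```

>>> apply_moves(
  deltas=[
    {"dx": 0.005, "dy": 0, "dz": 0, "spin": 0},
    {"dx": 0.01, "dy": 0, "dz": 0, "spin": 0},
    {"dx": 0.014, "dy": 0, "dz": 0, "spin": 0},
    {"dx": 0.017, "dy": 0, "dz": 0, "spin": 0},
    {"dx": 0.02, "dy": 0, "dz": 0, "spin": 0},
    {"dx": 0.02, "dy": 0, "dz": 0, "spin": 0},
  ],
)

```text
t: 14.9
position: [0.493, 0.0244, 0.0257]
tool_rot: [-3.137, 0.166, 0.015]
force: [-10.6, 1.0, 12.2]
width: 0.0438
finger_force: 74.6
```

>>> apply_moves(
  deltas=[
    {"dx": 0.002, "dy": 0, "dz": 0, "spin": 0},
    {"dx": 0.004, "dy": 0, "dz": 0, "spin": 0},
    {"dx": 0.006, "dy": 0, "dz": 0, "spin": 0},
    {"dx": 0.006, "dy": 0, "dz": 0, "spin": 0},
  ],
)

```text
t: 15.3
position: [0.5002, 0.0238, 0.0257]
tool_rot: [-3.137, 0.166, 0.009]
force: [-2.1, 0.2, -1.2]
width: 0.0439
finger_force: 73.3
```

>>> apply_moves(
  deltas=[
    {"dx": 0.0015, "dy": 0, "dz": 0, "spin": 0},
    {"dx": 0.003, "dy": 0, "dz": 0, "spin": 0},
    {"dx": 0.004, "dy": 0, "dz": 0, "spin": 0},
    {"dx": 0.004, "dy": 0, "dz": 0, "spin": 0},
  ],
)

```text
t: 15.7
position: [0.5054, 0.0231, 0.0255]
tool_rot: [-3.137, 0.167, 0.006]
force: [-5.8, -0.4, 3.4]
width: 0.0437
finger_force: 73.7
```

```bash
cat > m.py <<'E'
from h import *
import sys
d=grab('wrist',sys.argv[1]); go(.5115-.0058,.0228,.0256,-1.6764); s=ctrl.get_state();print(s['force'],s['moment'],s['width'])
u=np.array([np.cos(-.1056),np.sin(-.1056)]); n=np.array([-u[1],u[0]]); H=np.array([.5115,.0228])
P=cloud(d);z=P[...,2]; X=(P[...,:2]-H)@u*1e3; Y=(P[...,:2]-H)@n*1e3
for nm,m in dict(b=(z>.053)&(z<.063)&(X>10)&(X<28)&(abs(Y)<30),x=(z>.053)&(z<.063)&(X<29)&(X>-50)&(abs(Y)<15),h=(z>.0585)&(z<.063)&(X>20)&(X<50)&(abs(Y)<46)&(abs(Y)>28)).items():
    if m.sum()>20: print(nm,m.sum(),np.median(z[m]),'Y',np.percentile(Y[m],[0.5,99.5]).round(2),np.percentile(Y[m],[0.5,99.5]).mean(),'X',np.percentile(X[m],[0.5,99.5]).round(2))
E
python3 m.py w8
```

```text
d [ 0.0003  0.0003 -0.0002] spin -0.0007 t 15.75 pos [0.5054 0.0231 0.0254] yaw -1.6771 q6 1.552 tilt 0.21
[-5.32960919  0.53346013  3.65532777] [ 0.01666898  0.86559068 -0.04523063] 0.044136751022098325
b 4297 0.05771381646106809 Y [-23.4  21.8] -0.7962196395160586 X [10.1  27.93]
x 8380 0.057785541467898036 Y [-14.85  14.82] -0.015957750341835997 X [-30.27  28.75]
h 2996 0.05966845327594458 Y [-43.18  41.64] -0.7664665103430544 X [32.09 49.95]
```

>>> apply_moves(
  deltas=[
    {"dx": 0.002, "dy": 0, "dz": 0, "spin": 0},
    {"dx": 0.004, "dy": 0, "dz": 0, "spin": 0},
    {"dx": 0.004, "dy": 0, "dz": 0, "spin": 0},
  ],
)

```text
t: 16.05
position: [0.5052, 0.0232, 0.0254]
tool_rot: [-3.137, 0.166, 0.021]
force: [-16.2, 0.5, 14.3]
width: 0.0443
finger_force: 75.0
```

Hard stop reached: 16 N and no further travel. Easing off, releasing and lifting clear.

>>> apply_moves(
  deltas=[
    {"dx": -0.003, "dy": 0, "dz": 0, "spin": 0},
    {"dx": -0.003, "dy": 0, "dz": 0, "spin": 0},
  ],
)

```text
t: 16.25
position: [0.5054, 0.0232, 0.0254]
tool_rot: [-3.137, 0.166, 0.008]
force: [-7.8, -0.1, 5.7]
width: 0.0444
finger_force: 74.0
```

>>> apply_moves(
  deltas=[
    {"dx": 0, "dy": 0, "dz": 0, "spin": 0},
    {"dx": 0, "dy": 0, "dz": 0, "spin": 0},
    {"dx": 0, "dy": 0, "dz": 0, "spin": 0},
    {"dx": 0, "dy": 0, "dz": 0, "spin": 0},
  ],
  jaw=0.8,
)

```text
t: 16.65
position: [0.5087, 0.0227, 0.026]
tool_rot: [3.137, -0.167, 0.002]
force: [0.8, -0.6, 0.6]
width: 0.0682
finger_force: 0.0
```

>>> apply_moves(
  deltas=[
    {"dx": 0, "dy": 0, "dz": -0.03, "spin": 0},
    {"dx": 0, "dy": 0, "dz": -0.06, "spin": 0},
    {"dx": 0, "dy": 0, "dz": -0.1, "spin": 0},
    {"dx": -0.03, "dy": 0, "dz": -0.12, "spin": 0},
    {"dx": -0.03, "dy": 0, "dz": -0.12, "spin": 0},
    {"dx": -0.03, "dy": 0, "dz": -0.12, "spin": 0},
  ],
)

```text
t: 17.25
position: [0.4783, 0.0261, 0.1461]
tool_rot: [3.137, -0.167, 0.003]
force: [-0.1, 0.0, 0.1]
width: 0.0682
finger_force: 0.0
```

```bash
python3 m.py w9; python3 -c "
from h import *
d=load('w9');s=grab('scene','s9')
cv2.imwrite('pics/c9.png',np.hstack([cv2.resize(d['image'][60:300,180:460],(420,360)),cv2.resize(s['image'][140:240,250:350],(360,360))]))"
```

```text
d [0.0279 0.0003 0.1197] spin -0.0006 t 17.3 pos [0.478  0.026  0.1453] yaw -1.677 q6 1.55 tilt 0.02
[ 0.38568324  0.42194358 -0.59470595] [-0.04763293  0.07445746  0.04968743] 0.06851149345015434
b 1486 0.057733431759754525 Y [-22.9  22.2] -0.3511280343808423 X [10.03 27.72]
x 3037 0.057781106574448106 Y [-14.81  14.82] 0.008365745435177097 X [-31.68  28.4 ]
h 946 0.05973374664941265 Y [-43.15  42.04] -0.5525639490294836 X [32.03 49.46]
```

View pics/c9.png

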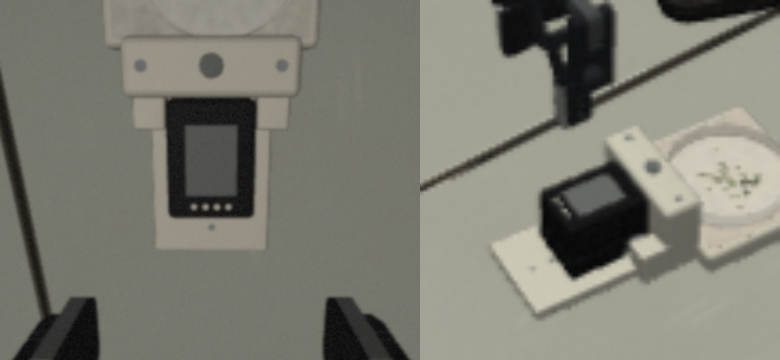

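The battery appears seated against the housing, with the dish in place. As insurance I'll push the rear face with closed fingers.

>>> apply_moves(
  deltas=[
    {"dx": -0.025, "dy": 0, "dz": 0, "spin": 0},
    {"dx": -0.025, "dy": 0, "dz": 0, "spin": 0},
    {"dx": -0.025, "dy": 0, "dz": 0.0, "spin": 0},
    {"dx": -0.025, "dy": 0, "dz": 0.04, "spin": 0},
    {"dx": -0.025, "dy": 0, "dz": 0.08, "spin": 0},
    {"dx": -0.025, "dy": 0, "dz": 0.105, "spin": 0},
    {"dx": -0.025, "dy": 0, "dz": 0.105, "spin": 0},
  ],
  jaw=0,
)

```text
t: 18.05
position: [0.4497, 0.029, 0.0365]
tool_rot: [-3.136, 0.167, 0.015]
force: [-0.4, -0.5, 1.0]
width: -0.0003
finger_force: 0.0
```

>>> apply_moves(
  deltas=[
    {"dx": 0.004, "dy": 0, "dz": 0, "spin": 0},
    {"dx": 0.008, "dy": 0, "dz": 0, "spin": 0},
    {"dx": 0.012, "dy": 0, "dz": 0, "spin": 0},
    {"dx": 0.015, "dy": 0, "dz": 0, "spin": 0},
    {"dx": 0.015, "dy": 0, "dz": 0, "spin": 0},
  ],
)

```text
t: 18.55
position: [0.4695, 0.0269, 0.0417]
tool_rot: [3.137, -0.167, 0.004]
force: [0.7, -0.3, 0.3]
width: -0.0003
finger_force: 0.0
```

>>> apply_moves(
  deltas=[
    {"dx": 0.002, "dy": 0, "dz": 0, "spin": 0},
    {"dx": 0.004, "dy": 0, "dz": 0, "spin": 0},
    {"dx": 0.005, "dy": 0, "dz": 0, "spin": 0},
    {"dx": 0.005, "dy": 0, "dz": 0, "spin": 0},
  ],
)

```text
t: 18.95
position: [0.473, 0.0266, 0.0406]
tool_rot: [-3.137, 0.167, 0.0]
force: [0.1, -0.1, -0.6]
width: 0.0003
finger_force: 0.0
```

>>> apply_moves(
  deltas=[
    {"dx": 0.002, "dy": 0, "dz": 0, "spin": 0},
    {"dx": 0.004, "dy": 0, "dz": 0, "spin": 0},
    {"dx": 0.004, "dy": 0, "dz": 0, "spin": 0},
  ],
)

```text
t: 19.25
position: [0.4773, 0.0261, 0.0407]
tool_rot: [3.137, -0.167, 0.001]
force: [0.5, -0.4, -0.1]
width: 0.0
finger_force: 0.0
```

```bash
python3 m.py w10; cp pics/w10.png pics/c10.png
```

```text
d [0.0288 0.0003 0.015 ] spin -0.0006 t 19.3 pos [0.4771 0.0261 0.0406] yaw -1.677 q6 1.55 tilt 0.01
[-0.20242053  0.11943789  0.21240916] [0.01502882 0.01145791 0.01091535] -9.567826859226491e-05
b 4184 0.057738534943688004 Y [-23.22  22.03] -0.595803467633651 X [10.18 27.95]
x 7902 0.05781764155179111 Y [-14.84  14.82] -0.011592852175644985 X [-30.25  28.74]
h 2909 0.059710208707430254 Y [-43.2   41.69] -0.7564688852239172 X [31.8  49.81]
```

View pics/c10.png

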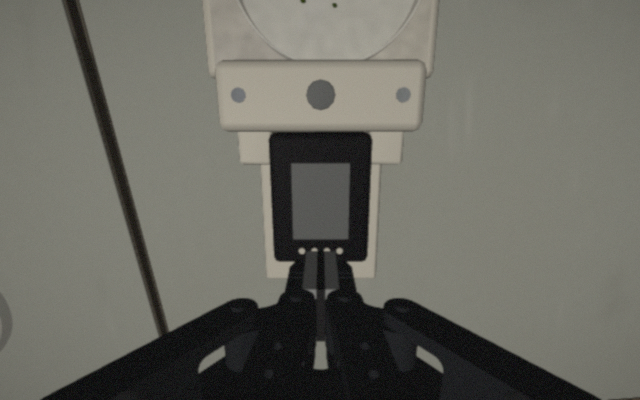

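The view shows the battery flush against the housing (row 130) with the closed fingers just behind it (row 255). The rear edge reads -30.25 mm, the same as when pressed against the stop. One more gentle nudge.

>>> apply_moves(
  deltas=[
    {"dx": 0.002, "dy": 0, "dz": 0, "spin": 0},
    {"dx": 0.004, "dy": 0, "dz": 0, "spin": 0},
    {"dx": 0.006, "dy": 0, "dz": 0, "spin": 0},
    {"dx": 0.006, "dy": 0, "dz": 0, "spin": 0},
  ],
)

```text
t: 19.7
position: [0.4833, 0.0255, 0.0407]
tool_rot: [3.137, -0.167, 0.001]
force: [0.6, -0.5, -0.1]
width: 0.0004
finger_force: 0.0
```

```bash
python3 m.py w11; python3 - <<'E'
from h import *
s=grab('scene','s11')
a=cv2.resize(s['image'][120:240,230:380],(750,600)); cv2.imwrite('pics/c11.png',a)
E
```

```text
d [0.0228 0.0003 0.015 ] spin -0.0006 t 19.75 pos [0.4831 0.0255 0.0406] yaw -1.677 q6 1.551 tilt 0.01
[ 0.77546482 -0.17825922  0.35781617] [ 0.02040562 -0.00990263 -0.05415086] 3.088852320883666e-05
b 4046 0.05771163509309182 Y [-23.4   21.92] -0.7372463926567789 X [10.08 27.95]
x 6986 0.05783957486364852 Y [-14.87  14.87] 0.0037090261222330057 X [-24.42  28.76]
h 2843 0.05973292438754957 Y [-43.24  41.71] -0.7637914804920989 X [31.95 49.99]
```

View pics/c11.png

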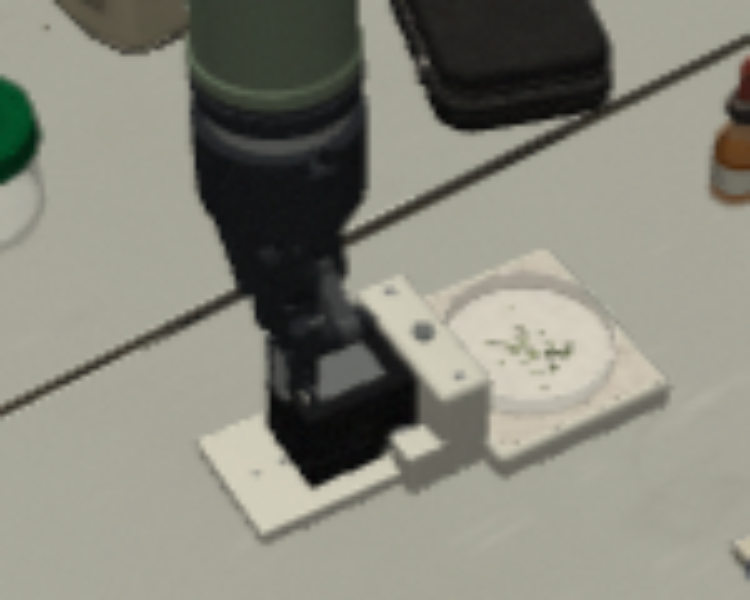

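The scene view shows the battery seated at the housing, with the shut fingers near its rear top edge and no contact force. The rear and front edges agree with fully home, so I'm lifting away and handing in.

>>> apply_moves(
  deltas=[
    {"dx": -0.004, "dy": 0, "dz": -0.02, "spin": 0},
    {"dx": -0.008, "dy": 0, "dz": -0.06, "spin": 0},
    {"dx": -0.01, "dy": 0, "dz": -0.1, "spin": 0},
    {"dx": -0.01, "dy": 0, "dz": -0.11, "spin": 0},
    {"dx": -0.01, "dy": 0, "dz": -0.11, "spin": 0},
    {"dx": -0.01, "dy": 0, "dz": -0.11, "spin": 0},
  ],
)

```text
t: 20.4
position: [0.4721, 0.0267, 0.1496]
tool_rot: [-3.137, 0.167, 0.003]
force: [0.4, 0.2, 0.2]
width: 0.0001
finger_force: 0.0
```

```bash
python3 m.py w12; python3 - <<'E'
from h import *
d=load('w12')
u=np.array([np.cos(-.1056),np.sin(-.1056)]); H=np.array([.5115,.0228])-.00076*np.array([.1054,.9944])*1
P=cloud(d);z=P[...,2];X=(P[...,:2]-H)@u*1e3
n=np.array([-u[1],u[0]]);Y=(P[...,:2]-H)@n*1e3
# centre-line: top end, deck end, housing start using depth steps
for nm,m in dict(bat=(z>.053)&(z<.0585)&(abs(Y)<12)&(X<30),deck=(z>.006)&(z<.0135)&(abs(Y)>5)&(abs(Y)<30)&(X<-33)&(X>-80),house=(z>.0592)&(z<.063)&(abs(Y)>26)&(abs(Y)<40)&(X>20)).items():
    print(nm,np.percentile(X[m],[0.5,99.5]).round(2))
E
```

```text
d [0.0349 0.0003 0.1231] spin -0.0006 t 20.45 pos [0.4715 0.0268 0.1488] yaw -1.677 q6 1.55 tilt 0.2
[ 0.45376711 -0.74854567 -0.65206866] [ 0.00619935 -0.05568269 -0.0962088 ] 0.0002336418436852114
b 1441 0.05772488100824854 Y [-23.08  21.95] -0.5640585709759947 X [10.47 27.43]
x 3038 0.0578167324756443 Y [-14.83  14.86] 0.019575979368299024 X [-30.37  28.83]
h 963 0.05972828105749145 Y [-43.25  42.  ] -0.6268940618067198 X [32.42 49.78]
bat [-30.43  29.54]
deck [-65.62 -34.31]
house [32.43 58.43]
```

```bash
python3 -c "
from plant import ctrl
print(ctrl.job_done())"
```

```text
the job is handed in; nothing more can be done
None
```

The battery was stood on the bare table, regripped by its sides and slid along the rail to the stop, then let go; it measures within about 0.5 mm of home, though the catches snapping in was inferred from the push force and position, not read directly, and the job is handed in at about 20 s with no verdict returned.

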